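Put the microscope supplies back in their holder tiles

TASK

Tidy the microscope bench: put the specimen jar, the small vial, the square bottle and the slide box each into the tile whose pocket has its shape and size, standing upright and sitting fully down on the pocket floor. Keep all four upright all the way, and do not push the tube rack out of place.

Things in the scene. Friction and masses are not known exactly. Their poses are not given: they have to be found in the camera images.
- jar: Specimen jar, upright: pale round body 54 mm in diameter with a paper band, and a white screw cap 58 mm in diameter from 52 to 70 mm height. About 0.12 kg. The largest round thing. Origin: centre of its underside, z up.
- vial: Small amber glass vial, upright: round body 30 mm in diameter and 42 mm high with a paper band, white cap 26 mm in diameter above it up to 56 mm. About 0.05 kg. Origin: centre of its underside, z up.
- bottle: Square white plastic bottle, upright: body 40 x 40 mm, 54 mm high, with a round grey cap 24 mm in diameter on top, 70 mm high in all. About 0.11 kg. Origin: centre of its underside, z up; x and y are square to its sides.
- slidebox: Oblong grey box for microscope slides with a paper label on top: 34 mm along its x, 84 mm along its y, 44 mm high. About 0.13 kg. Origin: centre of its underside, z up.
- jar_tile: Fixed white plastic tile on the worktop, 10 mm high, with one dark-floored pocket, 6 mm deep (floor 4 mm above the worktop), in its middle: a round pocket 74 mm in diameter (the larger round one), tile 94 x 94 mm; it takes the jar. The pocket leaves 8 to 10 mm of play all round its thing. Origin: centre of the tile's underside, z up; the pocket is centred on it.
- vial_tile: Fixed white plastic tile on the worktop, 10 mm high, with one dark-floored pocket, 6 mm deep (floor 4 mm above the worktop), in its middle: a round pocket 48 mm in diameter (the smaller round one), tile 70 x 70 mm; it takes the vial. The pocket leaves 8 to 10 mm of play all round its thing. Origin: centre of the tile's underside, z up; the pocket is centred on it.
- bottle_tile: Fixed white plastic tile on the worktop, 10 mm high, with one dark-floored pocket, 6 mm deep (floor 4 mm above the worktop), in its middle: a square pocket 56 x 56 mm, tile 78 x 78 mm; it takes the square bottle. The pocket leaves 8 to 10 mm of play all round its thing. Origin: centre of the tile's underside, z up; the pocket is centred on it; x and y are square to its sides.
- slidebox_tile: Fixed white plastic tile on the worktop, 10 mm high, with one dark-floored pocket, 6 mm deep (floor 4 mm above the worktop), in its middle: an oblong pocket 50 mm along its x and 100 mm along its y, tile 70 x 120 mm; it takes the slide box. The pocket leaves 8 to 10 mm of play all round its thing. Origin: centre of the tile's underside, z up; the pocket is centred on it.
- tube_rack: Bystander, loose: white rack base 100 x 120 mm, 22 mm high, full of capped tubes up to 102 mm high, at the robot's right. Not to be disturbed. Origin: centre of its underside.
Mind the look-alikes: they are no part of the job. What is shaped like the vial but red is not meant. Leave any purple look-alike of the bottle alone.

How it is judged:
By the outcome, as a careful person would: the job done as asked, in the order asked, and still so for the second after the job is handed in, with the robot touching nothing.
It also fails if it takes over 99 s, if anything falls off the work surface, if the arm or the gripper's body presses on something with over 40 N, if the wrist force passes 120 N, or if a joint passes its speed limit or range.

ROBOT

A 6-joint arm with a two-finger parallel gripper is mounted at the origin on the work surface. World frame = base frame: x ahead of the robot, y to its left, z up, the work surface at z = 0. Lengths are in mm, angles in degrees, forces in N, time in s.
With the tool pointing down it reaches from about 250 to 775 mm from the base axis. Payload 4 kg.
Tool frame: the origin (TCP) lies at the very end of the fingers, on their centre line; the grasp point (between the pads) lies 19 mm behind it; z points along the fingers, y is the line along which they close (so a half turn about z gives the same grasp; the last joint's range is limited). The gripper opens to 85 mm and grips with 20 to 120 N. Pads are 22 mm wide; open, the fingers measure 114 mm over their backs; the gripper's body (76 mm by 85 mm) begins 54 mm behind the grasp point. The pads swing forward as they close: fully open they stand 13 mm farther back than shut.
Start: joints at [70.411, 4.996, 78.535, -0, 96.463, -5.907], TCP at [130.103, 534.407, 231.341] pointing down, gripper open.
Joint ranges: [-177.83, 177.83], [-43.37, 116.18], [15.69, 146.23], [-61.86, 241.86], [9.47, 152.12], [-147.06, 147.06]. Speed limits (degrees/s): [159.86, 159.86, 180, 180, 180, 180].

INTERFACE

Orientations are given as a 3x3 rotation matrix whose columns are the frame's x, y, z axes.
In Python, from station import r gives the robot as it stands. The module is installed in compiled form; this text tells all that it offers.
- The arm moves only by the shell command python3 -m crank 'ROWS' [FORCE]. ROWS is JSON, one flat list of numbers, 7 for each row, row after row: the shift along the tool's x, y, z normalised to -1 to 1, where 1 is 50 cm, then the turn, a rotation vector about the tool's x, y, z normalised to -1 to 1, where 1 is pi/2 rad, then the opening, from -1 (shut) to 1 (fully open). In form: [x, y, z, wx, wy, wz, grip, x, y, z, wx, wy, wz, grip, ...]. A call has 1 to 12 rows; each row shifts and turns the commanded pose from where the row before left it, along the tool's axes as they then stand; what a row does not reach is not made up. A row lasts 1/10 s, in which the tool goes at most 50 mm and 8.59 degrees, less where a joint would pass 70% of its speed; a pose out of reach is approached as far as the arm can. A call with a number of a shift or a turn outside -1 to 1 is refused whole. A call with a gripper value outside its range is refused whole. The fingers move at their own pace and stop on an object; FORCE is the grip in N (left out, the last holds). Time passes only in rows, so rows that do not move let the fingers close. It gives the time, the measured TCP pose, the force, the opening and the grip force at its end, in the units of the state.
- r.get_state(): the state, without advancing time (a new reading comes with each control period).
- r.camera(name): name is "side" or "top" or "wrist"; returns (picture, depth): 480x640x3 uint8, red, green, blue; 480x640 float32, mm along the optical axis (not along the pixel's ray), 0 where there is no reading.
- r.camera_model(name): a dict with "camera_matrix" (3x3 intrinsics, pixels), "position" and "rotation" of the camera in the world; the wrist camera has in their place "tool_from_camera" (4x4, takes a point from camera to tool coordinates, whose origin is the TCP and whose axes are the flange's). Camera axes: x right, y up, looking along -z (the intrinsics and any distortion apply to the point x, -y, -z); pixel columns grow to the right and rows downward; lengths in mm; the calibration is good to about 2 mm. A picture is of the moment at which its call begins: read the wrist's pose just before it. camera_model takes no time and is no camera call.
- r.close_job(): hands the job in; it is judged then, once.
Trained networks look in the newest picture that a camera, given by its name, has taken for a name from the list of things; names that differ only in an ending like _2 or _b are one class to them, and where a whole thing is asked for, a point or a joint stands for the part that bears it (a point fixed in the world has none). Each returns a list of dicts, best first, with "confidence" (0 to 1); they miss things now and then, are a little off and sometimes report something else, mostly with a low value. They report only what shows in the picture. A call takes as long as a camera call. They do not tell look-alikes from the thing itself.
- r.look_for(camera, thing): "at" ([column, row] as shares, 0 to 1, of the picture: columns of its width, rows of its height, amid what is visible of it).
- r.pinpoint(camera, thing): "at" ([column, row] as shares, 0 to 1, of the picture: columns of its width, rows of its height: a listed point, or the origin of a listed thing).
The state is a dict: "time": time; "q": joint angles; "dq": joint speeds; "tau": joint torques, N m; "ee_pos": TCP position; "eef_rot": TCP orientation; "ft_force": force on the tool from outside, world axes, zero at the start; "wrist_torque": the same for the moment, N m; "opening": opening from 0.0 (shut) to 1.0 (fully open); "gripper_force": force on a finger pad.
Only numpy, scipy, OpenCV 4.12 (cv2) and the standard library are available. Lean on these libraries where they do the work, as an engineer would, in place of code of your own. Each camera call takes 0.05 s, during which the arm holds its last target. There are 200 camera calls.

## Working session

There is one attempt and no reset: what is moved stays moved. The work goes in short steps, Python scripts to look and compute and a shell command to move; the robot and the scene stay as the last step left them, time stands still between calls to the robot, and variables do not carry over. Pictures are saved under pics/ and viewed, at most 14 in all, crops included, and the job is handed in when it is done.

```bash
mkdir -p pics; python3 - <<'E'
from station import r
import cv2,numpy as np
s=r.get_state();print(s['time'],s['ee_pos'],np.round(s['eef_rot'],3).tolist(),s['opening'])
for n in['top','side']:
    p,d=r.camera(n);cv2.imwrite(f'pics/{n}0.png',p[:,:,::-1]);np.save(f'pics/{n}0.npy',d)
    m=r.camera_model(n);print({k:np.round(v,3).tolist() if not isinstance(v,str) else v for k,v in m.items()})
    print(d[::120,::160])
print(r.camera_model('wrist'))
E
```

```text
0.0 [129.94385837 533.91435157 230.11986741] [[-0.972, 0.237, -0.001], [0.237, 0.972, -0.002], [0.0, -0.002, -1.0]] 1.004876098151385
{'camera_matrix': [[607.541, 0.0, 310.291], [0.0, 607.541, 248.723], [0.0, 0.0, 1.0]], 'position': [369.507, -112.769, 1306.662], 'rotation': [[0.01, 0.989, -0.148], [-1.0, 0.006, -0.026], [-0.025, 0.149, 0.989]]}
[[2254.9087 2228.3125 2220.6265 1689.6118]
 [1388.11   1372.864  1343.5907 1361.3073]
 [1345.1444 1330.9521 1324.8729 1319.3079]
 [1302.9612 1291.7864 1288.1862 1277.078 ]]
{'camera_matrix': [[575.179, 0.0, 315.723], [0.0, 575.179, 249.889], [0.0, 0.0, 1.0]], 'position': [522.601, 1005.959, 819.128], 'rotation': [[-0.999, -0.005, -0.033], [-0.024, -0.578, 0.816], [-0.023, 0.816, 0.578]]}
[[2867.7593 3029.705  2362.7712 2415.023 ]
 [2871.252  3402.5085 2090.0269 2056.0562]
 [2831.9604 2010.8385 1452.6165 1431.9886]
 [2179.702  1130.2305 1047.1942 1107.361 ]]
{'camera_matrix': array([[402.1542406 ,   0.        , 320.30481189],
       [  0.        , 402.1542406 , 246.00100907],
       [  0.        ,   0.        ,   1.        ]]), 'tool_from_camera': array([[-1.13290766e-04,  9.47491475e-01,  3.19781008e-01,
         8.29125540e+01],
       [ 9.99999351e-01, -2.55115581e-04,  1.11016765e-03,
         5.49012676e-01],
       [ 1.13345550e-03,  3.19780926e-01, -9.47490831e-01,
        -1.43255415e+02],
       [ 0.00000000e+00,  0.00000000e+00,  0.00000000e+00,
         1.00000000e+00]])}
```

View pics/top0.png

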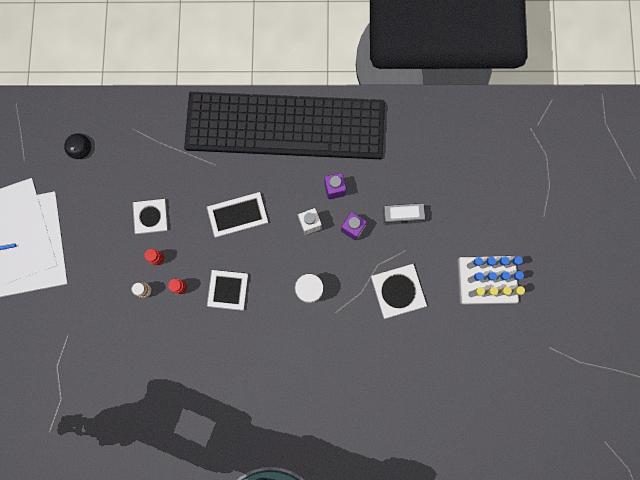

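View pics/side0.png

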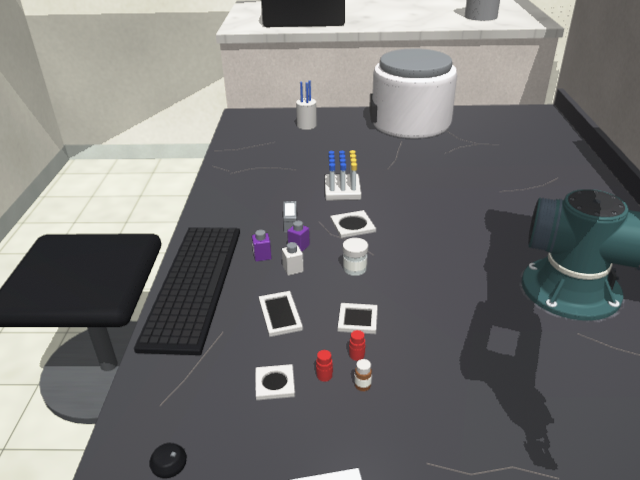

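Top view: jar (309,288); white bottle (310,221), with purple look-alikes at (335,185) and (353,225); slide box (405,213); amber, white-capped vial (140,289), with red look-alikes at (154,256) and (177,286). Tiles: vial (150,216), slide box (238,214), bottle (228,290), jar (399,291). Rack (490,280). The vial meant is the one at (140,289) because its body is amber, and the bottle is the white one at (310,221). Next I'll measure from both clouds and make a confirmation crop.

```bash
cat >h.py <<'E'
import numpy as np,cv2
from station import r
def world(d,m,R=None,t=None):
    K=m['camera_matrix'];R=m['rotation'] if R is None else R;t=m['position'] if t is None else t
    v,u=np.mgrid[:480,:640]
    p=np.stack([(u-K[0,2])/K[0,0]*d,-(v-K[1,2])/K[1,1]*d,-d],-1)
    return p@np.array(R).T+np.array(t)
def proj(P,m):
    K=m['camera_matrix'];c=(np.array(P)-m['position'])@np.array(m['rotation'])
    return np.array([K[0,2]+K[0,0]*c[0]/-c[2],K[1,2]-K[1,1]*c[1]/-c[2]])
E
python3 - <<'E'
from h import *
mt,ms=r.camera_model('top'),r.camera_model('side')
T=world(np.load('pics/top0.npy'),mt);S=world(np.load('pics/side0.npy'),ms)
things={'jar':(309,288),'vial':(140,289),'bottle':(310,221),'purple2':(353,225),'purple1':(335,185),'slidebox':(405,213),'jar_tile':(399,291),'vial_tile':(150,216),'bottle_tile':(228,290),'slidebox_tile':(238,214),'red1':(154,256),'red2':(177,286),'rack':(490,280)}
print('table z top',np.median(T[320:350,200:300,2]),'side',np.median(S[300:400,430:480,2]))
for n,(u,v) in things.items():
    c=T[v,u]; tile=n.endswith('tile')
    out=[]
    for nm,C in(('top',T),('side',S)):
        Q=C.reshape(-1,3);dd=np.hypot(*(Q[:,:2]-c[:2]).T)
        Q=Q[(dd<(78 if tile else 48 if n in('slidebox','jar') else 30 if 'vial' in n or 'red' in n else 34))&(Q[:,2]<110)]
        zt=np.percentile(Q[:,2],99)
        Qh=Q[(Q[:,2]>zt-4)] if not tile else Q[(Q[:,2]>6.5)&(Q[:,2]<14)]
        if not tile and nm=='top' and n in('bottle','slidebox'):
            B=Q[Q[:,2]>12]
        rc=cv2.minAreaRect(Qh[:,:2].astype(np.float32))
        out.append((nm,round(float(np.percentile(Q[:,2],99)),1),np.round(rc[0],1).tolist(),np.round(rc[1],1).tolist(),round(rc[2],1),len(Qh)))
    print(n,np.round(c,1).tolist(),*out,sep='\n   ')
p=cv2.imread('pics/top0.png')
a=cv2.resize(p[235:310,115:215],(400,300),interpolation=3);b=cv2.resize(p[165:240,290:390],(400,300),interpolation=3)
cv2.imwrite('pics/crop.png',np.hstack([a,b]))
E
```

```text
table z top -0.5057503995406023 side -1.00414124561064
jar
   [474.3, -78.0, 69.6]
   ('top', 74.0, [476.2, -77.4], [55.1, 54.1], 35.4, 248)
   ('side', 71.2, [476.6, -72.2], [58.8, 54.9], 84.5, 261)
vial
   [470.4, 272.8, 58.0]
   ('top', 59.6, [473.5, 278.1], [21.6, 24.4], 35.0, 50)
   ('side', 57.1, [472.9, 281.2], [24.5, 24.1], 39.9, 105)
bottle
   [613.2, -78.6, 70.8]
   ('top', 71.8, [621.6, -76.9], [21.8, 21.7], 19.6, 65)
   ('side', 69.9, [621.5, -73.8], [20.8, 27.2], 3.8, 60)
purple2
   [606.0, -167.8, 66.7]
   ('top', 72.7, [611.6, -169.6], [20.8, 21.6], 90.0, 56)
   ('side', 70.8, [612.4, -169.0], [21.8, 26.9], 0.3, 46)
purple1
   [690.3, -130.1, 69.8]
   ('top', 72.0, [699.1, -130.1], [21.9, 21.0], 0.5, 72)
   ('side', 70.2, [699.3, -127.0], [20.7, 24.1], 35.4, 49)
slidebox
   [636.6, -278.4, 44.6]
   ('top', 48.3, [638.7, -276.7], [34.2, 82.9], 3.7, 241)
   ('side', 46.8, [640.9, -274.2], [31.5, 82.9], 3.0, 130)
jar_tile
   [475.1, -269.0, 1.8]
   ('top', 14.0, [481.3, -268.1], [123.3, 130.9], 83.6, 981)
   ('side', 12.3, [477.1, -264.5], [95.3, 103.5], 16.4, 403)
vial_t
[... 191 characters left out ...]
12.9, [476.2, 109.8], [114.8, 122.2], 70.9, 652)
   ('side', 11.5, [476.1, 101.6], [81.4, 78.9], 87.1, 471)
slidebox_tile
   [641.5, 81.6, 2.5]
   ('top', 12.9, [640.5, 81.9], [111.8, 134.5], 42.3, 730)
   ('side', 11.4, [640.8, 84.9], [70.4, 124.6], 16.0, 535)
red1
   [540.1, 247.9, 54.6]
   ('top', 58.8, [542.7, 255.2], [24.6, 22.2], 50.4, 54)
   ('side', 56.7, [544.4, 258.3], [24.7, 24.9], 47.4, 111)
red2
   [477.3, 196.2, 57.0]
   ('top', 59.1, [480.1, 202.6], [23.3, 22.9], 31.6, 66)
   ('side', 57.0, [481.0, 205.3], [22.9, 24.6], 23.9, 93)
rack
   [497.8, -456.8, 26.2]
   ('top', 105.4, [497.0, -456.9], [58.5, 66.4], 60.9, 128)
   ('side', 103.6, [498.2, -458.6], [54.9, 65.0], 77.6, 56)
```

View pics/crop.png

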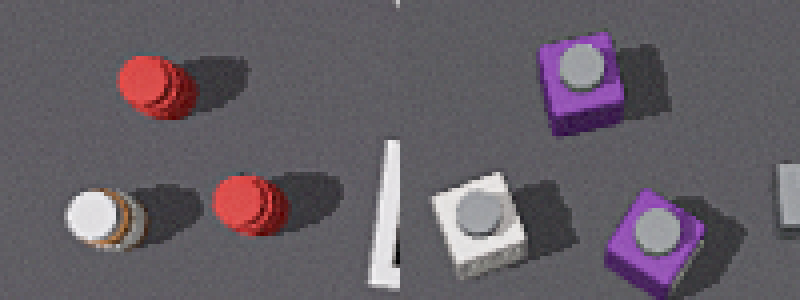

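The crop confirms it: the amber, white-capped vial is at top (140,289) and the only white bottle is at (310,221). The rest are red or purple look-alikes. Next I'll refine the tile poses and yaws.

```bash
cat >>h.py <<'E'
def onplane(uv,m,z):
    K=m['camera_matrix'];uv=np.atleast_2d(uv).astype(float)
    d=np.c_[(uv[:,0]-K[0,2])/K[0,0],-(uv[:,1]-K[1,2])/K[1,1],-np.ones(len(uv))]@np.array(m['rotation']).T
    p=np.array(m['position']);return (p+d*((z-p[2])/d[:,2])[:,None])[:,:2]
E
python3 - <<'E'
from h import *
seed={'jar_tile':(478,-266),'vial_tile':(628,276),'bottle_tile':(475,100),'slidebox_tile':(640,83)}
M={n:r.camera_model(n) for n in('top','side')}
for n,(x,y) in seed.items():
  for c in M:
    g=cv2.imread(f'pics/{c}0.png').min(2)
    lab=cv2.connectedComponents((g>150).astype(np.uint8))[1]
    u,v=proj([x,y,10],M[c]).astype(int)
    w=lab[v-45:v+45,u-45:u+45];l=np.bincount(w[w>0]).argmax()
    vv,uu=np.nonzero(lab==l);rc=cv2.minAreaRect(onplane(np.c_[uu,vv],M[c],10).astype(np.float32))
    # pocket: dark hole of the ring
    cn,h=cv2.findContours((lab==l).astype(np.uint8),cv2.RETR_CCOMP,cv2.CHAIN_APPROX_NONE)
    hole=max([k for k,q in zip(cn,h[0]) if q[3]>=0],key=len)[:,0]
    r2=cv2.minAreaRect(onplane(hole,M[c],10).astype(np.float32))
    print(n,c,[np.round(q,1).tolist() for q in rc],'hole',[np.round(q,1).tolist() for q in r2])
T=world(np.load('pics/top0.npy'),M['top']).reshape(-1,3)
for n,x,y,a,b in(('bottle',621,-75,48,60),('slidebox',639,-276,36,52)):
    Q=T[(np.hypot(T[:,0]-x,T[:,1]-y)<(33 if n=='bottle' else 52))&(T[:,2]>a)&(T[:,2]<b)]
    print(n,[np.round(q,1).tolist() for q in cv2.minAreaRect(Q[:,:2].astype(np.float32))],len(Q))
g=cv2.imread('pics/top0.png').min(2);lab=cv2.connectedComponents((g>165).astype(np.uint8))[1]
l=lab[228,308];vv,uu=np.nonzero(lab==l)
print('bottle col',l,len(vv),[np.round(q,1).tolist() for q in cv2.minAreaRect(onplane(np.c_[uu,vv],M['top'],54).astype(np.float32))])
E
```

```text
jar_tile top [[475.5, -266.2], [95.0, 94.7], 16.8] hole [[475.1, -266.4], [74.5, 74.4], 45.0]Traceback (most recent call last):
  File "<stdin>", line 13, in <module>
ValueError: max() iterable argument is empty
```

```bash
python3 - <<'E'
from h import *
seed={'jar_tile':(478,-266),'vial_tile':(628,276),'bottle_tile':(475,100),'slidebox_tile':(640,83)}
M={n:r.camera_model(n) for n in('top','side')}
for n,(x,y) in seed.items():
  for c in M:
    g=cv2.imread(f'pics/{c}0.png').min(2)
    lab=cv2.connectedComponents((g>150).astype(np.uint8))[1]
    u,v=proj([x,y,10],M[c]).astype(int)
    w=lab[v-30:v+30,u-30:u+30];l=np.bincount(w[w>0]).argmax()
    vv,uu=np.nonzero(lab==l);rc=cv2.minAreaRect(onplane(np.c_[uu,vv],M[c],10).astype(np.float32))
    print(n,c,[np.round(q,1).tolist() for q in rc])
T=world(np.load('pics/top0.npy'),M['top']).reshape(-1,3)
for n,x,y,a,b in(('bottle',621,-75,48,60),('slidebox',639,-276,36,52)):
    Q=T[(np.hypot(T[:,0]-x,T[:,1]-y)<(33 if n=='bottle' else 52))&(T[:,2]>a)&(T[:,2]<b)]
    print(n,[np.round(q,1).tolist() for q in cv2.minAreaRect(Q[:,:2].astype(np.float32))],len(Q))
g=cv2.imread('pics/top0.png').min(2);lab=cv2.connectedComponents((g>165).astype(np.uint8))[1]
l=lab[228,308];vv,uu=np.nonzero(lab==l)
print('bottle col',l,len(vv),[np.round(q,1).tolist() for q in cv2.minAreaRect(onplane(np.c_[uu,vv],M['top'],54).astype(np.float32))])
E
```

```text
jar_tile top [[475.5, -266.2], [95.0, 94.7], 16.8]
jar_tile side [[475.1, -257.1], [95.7, 106.5], 16.8]
vial_tile top [[635.1, 275.0], [71.4, 71.2], 6.7]
vial_tile side [[635.5, 281.5], [70.7, 77.9], 6.5]
bottle_tile top [[474.6, 99.5], [78.7, 79.0], 84.4]
bottle_tile side [[476.1, 106.6], [87.7, 78.4], 85.1]
slidebox_tile top [[640.0, 83.0], [71.2, 121.5], 16.2]
slidebox_tile side [[639.3, 90.4], [70.9, 129.7], 16.0]
bottle [[620.8, -77.3], [40.4, 40.1], 20.4] 246
slidebox [[638.7, -276.8], [36.2, 84.1], 4.2] 652
bottle col 32 210 [[620.6, -76.5], [38.4, 38.7], 20.9]
```

```bash
cat >>h.py <<'E'
def go(*tg):
    s=r.get_state();R=np.array(s['eef_rot']);p=np.array(s['ee_pos']);yaw=np.degrees(np.arctan2(R[1,1],R[0,1]))
    print('t',s['time'],'p',np.round(p,1),'yaw',round(yaw,1),'tilt',np.round(R[:2,2],3),'open',round(s['opening'],3),'F',np.round(s['ft_force'],1),'q6',round(s['q'][5],1))
    for x,y,z,yw in tg:
        a=np.radians(yw);c,si=np.cos(a),np.sin(a);d=np.array([x,y,z])-p
        print('  to',(x,y,z,yw),'turn z',round((yaw-yw)/90,3),'shift',np.round([(-si*d[0]+c*d[1])/500,(c*d[0]+si*d[1])/500,-d[2]/500],4))
        p=np.array([x,y,z]);yaw=yw
E
python3 -m crank '[0,0,0,0,0,0.08,0.6,0,0,0,0,0,0.08,0.6,0,0,0,0,0,0.08,0.6,0,0,0,0,0,0.08,0.6,0,0,0,0,0,0.08,0.6,0,0,0,0,0,0,0.6]' 40
python3 -c "
from h import *
go((476.4,-75,130,40))"
```

```text
time: 0.7
ee_pos: [130.0, 534.1, 230.7]
eef_rot: [[-0.647, 0.762, -0.0], [0.762, 0.647, -0.001], [-0.001, -0.001, -1.0]]
ft_force: [-0.0, -0.4, 0.5]
opening: 0.8
gripper_force: 0.0
t 0.7 p [130.  534.1 230.7] yaw 40.3 tilt [-0.    -0.001] open 0.8 F [-0.  -0.4  0.5] q6 30.1
  to (476.4, -75, 130, 40) turn z 0.004 shift [-1.3786 -0.2524  0.2013]
```

```bash
python3 -m crank '[-0.0766,-0.014,0.0112,0,0,0,0.6,-0.0766,-0.014,0.0112,0,0,0,0.6,-0.0766,-0.014,0.0112,0,0,0,0.6,-0.0766,-0.014,0.0112,0,0,0,0.6,-0.0766,-0.014,0.0112,0,0,0,0.6,-0.0766,-0.014,0.0112,0,0,0,0.6,-0.0766,-0.014,0.0112,0,0,0,0.6,-0.0766,-0.014,0.0112,0,0,0,0.6,-0.0766,-0.014,0.0112,0,0,0,0.6,-0.0766,-0.014,0.0112,0,0,0,0.6]' | head -2
python3 -m crank '[-0.0766,-0.014,0.0112,0,0,0,0.6,-0.0766,-0.014,0.0112,0,0,0,0.6,-0.0766,-0.014,0.0112,0,0,0,0.6,-0.0766,-0.014,0.0112,0,0,0,0.6,-0.0766,-0.014,0.0112,0,0,0,0.6,-0.0766,-0.014,0.0112,0,0,0,0.6,-0.0766,-0.014,0.0112,0,0,0,0.6,-0.0766,-0.014,0.0112,0,0,0,0.6,0,0,0,0,0,0,0.6,0,0,0,0,0,0,0.6]'|head -2
python3 - <<'E'
from h import *
go((476.4,-75,130,40),(476.4,-75,14,40))
s=r.get_state();p,d=r.camera('wrist');cv2.imwrite('pics/w1.png',p[:,:,::-1])
m=r.camera_model('wrist');A=m['tool_from_camera'];R=np.array(s['eef_rot'])
W=world(d,m,R@A[:3,:3],R@A[:3,3]+s['ee_pos']).reshape(-1,3)
Q=W[(np.hypot(W[:,0]-476,W[:,1]+75)<50)]
print('zmax',np.percentile(Q[:,2],98));Q=Q[(Q[:,2]>64)&(Q[:,2]<78)];print(cv2.minEnclosingCircle(Q[:,:2].astype(np.float32)),np.median(Q[:,2]))
E
```

```text
time: 1.7
ee_pos: [324.9, 195.6, 175.0]
time: 2.7
ee_pos: [479.7, -73.1, 129.8]
t 2.7 p [479.7 -73.1 129.8] yaw 40.3 tilt [-0.002  0.001] open 0.798 F [-0.1 -0.5 -0.6] q6 -55.7
  to (476.4, -75, 130, 40) turn z 0.004 shift [ 0.0013 -0.0075 -0.0005]
  to (476.4, -75, 14, 40) turn z 0.0 shift [0.    0.    0.232]
zmax 214.53467754753788
((475.1910705566406, -75.64199829101562), 29.022615432739258) 70.74403732298136
```

View pics/w1.png

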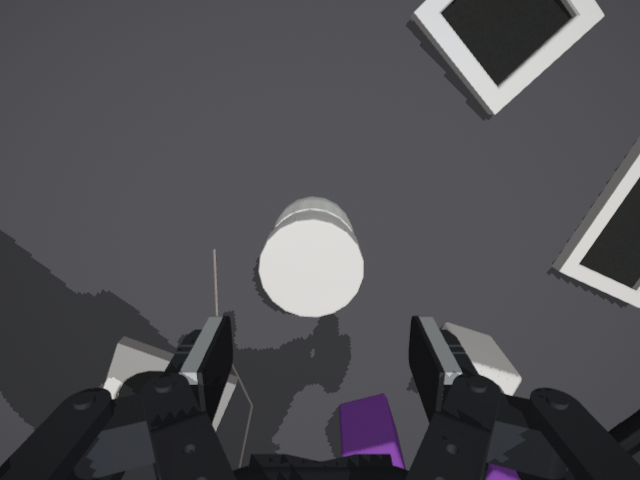

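Wrist picture: jar cap at about (312,268), centred between the fingers, and it comes out within 1 mm of the two-view estimate. Descend and grip.

```bash
python3 -m crank '[0.001,-0.0085,0,0,0,0.003,0.6,0,0,0.045,0,0,0,0.6,0,0,0.047,0,0,0,0.6,0,0,0.05,0,0,0,0.6,0,0,0.05,0,0,0,0.6,0,0,0.04,0,0,0,0.6,0,0,0,0,0,0,0.6,0,0,0,0,0,0,0.6]' | head -2
python3 -m crank '[0,0,0,0,0,0,-1,0,0,0,0,0,0,-1,0,0,0,0,0,0,-1,0,0,0,0,0,0,-1,0,0,0,0,0,0,-1,0,0,0,0,0,0,-1,0,0,0,0,0,0,-1,0,0,0,0,0,0,-1]' 40
```

```text
time: 3.55
ee_pos: [476.4, -74.4, 15.1]
time: 4.35
ee_pos: [477.9, -75.2, 16.5]
eef_rot: [[-0.644, 0.765, 0.003], [0.765, 0.644, -0.0], [-0.002, 0.002, -1.0]]
ft_force: [-1.6, 1.1, 7.1]
opening: 0.661
gripper_force: 41.9
```

```bash
python3 -m crank '[0,0,-0.03,0,0,0,-1,0,0,-0.05,0,0,0,-1,0,0,-0.05,0,0,0,-1,0,0,-0.05,0,0,0,-1,0,0,-0.02,0,0,0,-1,0,0,0,0,0,0,-1,0,0,0,0,0,0,-1]'
python3 -c "
from h import *
go((475.5,-264.5,116,40),(475.5,-264.5,20,40))"
```

```text
time: 5.05
ee_pos: [475.9, -75.0, 113.4]
eef_rot: [[-0.643, 0.766, -0.002], [0.766, 0.643, 0.001], [0.001, -0.001, -1.0]]
ft_force: [0.2, 0.2, -1.0]
opening: 0.658
gripper_force: 42.4
t 5.05 p [475.9 -75.  113.4] yaw 40.0 tilt [-0.002  0.001] open 0.658 F [ 0.2  0.2 -1. ] q6 -55.8
  to (475.5, -264.5, 116, 40) turn z 0.001 shift [-0.2898 -0.2443 -0.0052]
  to (475.5, -264.5, 20, 40) turn z 0.0 shift [0.    0.    0.192]
```

```bash
python3 -m crank '[-0.03,-0.0244,0,0,0,0,-1,-0.05,-0.042,0,0,0,0,-1,-0.06,-0.05,0,0,0,0,-1,-0.06,-0.05,0,0,0,0,-1,-0.055,-0.048,0,0,0,0,-1,-0.035,-0.03,0,0,0,0,-1,0,0,0,0,0,0,-1,0,0,0,0,0,0,-1]'|head -2
python3 -m crank '[0,0,0.04,0,0,0,-1,0,0,0.05,0,0,0,-1,0,0,0.04,0,0,0,-1,0,0,0.03,0,0,0,-1,0,0,0.02,0,0,0,-1,0,0,0.01,0,0,0,-1,0,0,0,0,0,0,-1,0,0,0,0,0,0,-1]'
python3 -c "
from h import *
go((475.5,-264.5,18,40))"
```

```text
time: 5.85
ee_pos: [475.3, -264.2, 112.4]
time: 6.65
ee_pos: [476.6, -264.4, 21.3]
eef_rot: [[-0.644, 0.765, 0.0], [0.765, 0.644, 0.0], [-0.0, 0.0, -1.0]]
ft_force: [-3.7, 2.7, 4.9]
opening: 0.663
gripper_force: 42.4
t 6.65 p [ 476.6 -264.4   21.3] yaw 40.1 tilt [0. 0.] open 0.663 F [-3.7  2.7  4.9] q6 -75.1
  to (475.5, -264.5, 18, 40) turn z 0.001 shift [ 0.0012 -0.0018  0.0065]
```

```bash
python3 -m crank '[0,0,0,0,0,0,0.6,0,0,0,0,0,0,0.6,0,0,0,0,0,0,0.6,0,0,0,0,0,0,0.6,0,0,-0.04,0,0,0,0.6,0,0,-0.06,0,0,0,0.6,0,0,-0.07,0,0,0,0.6,0,0,-0.05,0,0,0,0.6,0,0,0,0,0,0,0.6,0,0,0,0,0,0,0.6]'
python3 - <<'E'
from h import *
go((473.2,279.6,130,40))
s=r.get_state();p,d=r.camera('wrist');cv2.imwrite('pics/w2.png',p[:,:,::-1])
m=r.camera_model('wrist');A=m['tool_from_camera'];R=np.array(s['eef_rot'])
W=world(d,m,R@A[:3,:3],R@A[:3,3]+s['ee_pos']).reshape(-1,3)
Q=W[(np.hypot(W[:,0]-476,W[:,1]+264.5)<60)]
Q=Q[(Q[:,2]>66)&(Q[:,2]<82)];print(cv2.minEnclosingCircle(Q[:,:2].astype(np.float32)),np.median(Q[:,2]))
n=np.linalg.lstsq(np.c_[Q[:,:2],np.ones(len(Q))],Q[:,2],rcond=None)[0];print('slope',n[:2])
E
```

```text
time: 7.65
ee_pos: [476.4, -264.9, 129.6]
eef_rot: [[-0.643, 0.766, 0.001], [0.766, 0.643, -0.0], [-0.001, 0.0, -1.0]]
ft_force: [-0.7, -0.1, -0.9]
opening: 0.795
gripper_force: 0.0
t 7.65 p [ 476.4 -264.9  129.6] yaw 40.0 tilt [ 0.001 -0.   ] open 0.795 F [-0.7 -0.1 -0.9] q6 -75.1
  to (473.2, 279.6, 130, 40) turn z 0.001 shift [ 8.383e-01  6.950e-01 -8.000e-04]
((476.27252197265625, -263.89593505859375), 28.969711303710938) 74.69906708868285
slope [ 0.01374113 -0.01630918]
```

View pics/w2.png

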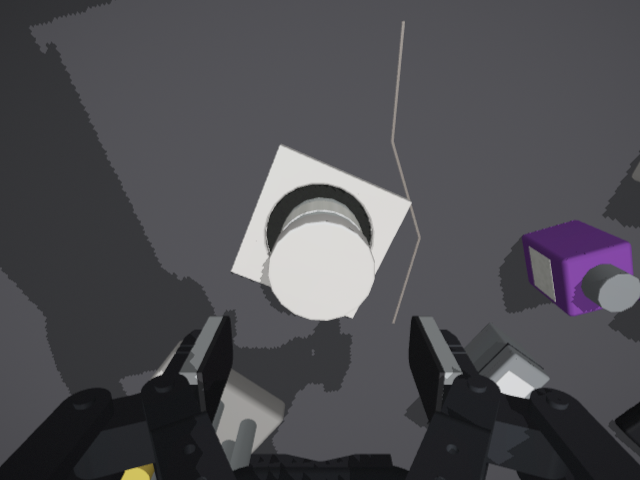

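Jar: cap at (322,270), upright in its pocket, top at 74.7 mm (70.7 + 4), so it is seated. Next the vial.

```bash
python3 -m crank '[0.0599,0.0496,0,0,0,0,0.2,0.0599,0.0496,0,0,0,0,0.2,0.0599,0.0496,0,0,0,0,0.2,0.0599,0.0496,0,0,0,0,0.2,0.0599,0.0496,0,0,0,0,0.2,0.0599,0.0496,0,0,0,0,0.2,0.0599,0.0496,0,0,0,0,0.2]' | head -2
python3 -m crank '[0.0599,0.0496,0,0,0,0,0.2,0.0599,0.0496,0,0,0,0,0.2,0.0599,0.0496,0,0,0,0,0.2,0.0599,0.0496,0,0,0,0,0.2,0.0599,0.0496,0,0,0,0,0.2,0.0599,0.0496,0,0,0,0,0.2,0.0599,0.0496,0,0,0,0,0.2,0,0,0,0,0,0,0.2,0,0,0,0,0,0,0.2]'|head -2
cat >>h.py <<'E'
def wr(name,x,y,rad,lo,hi):
    s=r.get_state();p,d=r.camera('wrist');cv2.imwrite(f'pics/{name}.png',p[:,:,::-1])
    m=r.camera_model('wrist');A=m['tool_from_camera'];R=np.array(s['eef_rot'])
    W=world(d,m,R@A[:3,:3],R@A[:3,3]+s['ee_pos']).reshape(-1,3)
    Q=W[(np.hypot(W[:,0]-x,W[:,1]-y)<rad)&(W[:,2]>lo)&(W[:,2]<hi)];q=Q[:,:2].astype(np.float32)
    n=np.linalg.lstsq(np.c_[Q[:,:2],np.ones(len(Q))],Q[:,2],rcond=None)[0]
    print('circle',cv2.minEnclosingCircle(q),'rect',cv2.minAreaRect(q),'z',np.median(Q[:,2]),'slope',n[:2])
E
python3 - <<'E'
from h import *
go((473.2,279.6,130,40),(473.2,279.6,14,40))
wr('w3',473,279.6,28,50,66)
E
```

```text
time: 8.4
ee_pos: [472.7, 9.1, 127.1]
time: 9.3
ee_pos: [471.0, 279.6, 127.1]
t 9.3 p [471.  279.6 127.1] yaw 40.2 tilt [-0.004 -0.002] open 0.602 F [ 0.  -0.3  0. ] q6 -15.4
  to (473.2, 279.6, 130, 40) turn z 0.002 shift [-0.0028  0.0034 -0.0058]
  to (473.2, 279.6, 14, 40) turn z 0.0 shift [0.    0.    0.232]
circle ((471.6424865722656, 280.6741943359375), 12.920416831970215) rect ((471.6430358886719, 280.7152099609375), (25.175718307495117, 25.439815521240234), 81.59346771240234) z 56.71227670008473 slope [ 0.03799414 -0.04820637]
```

View pics/w3.png

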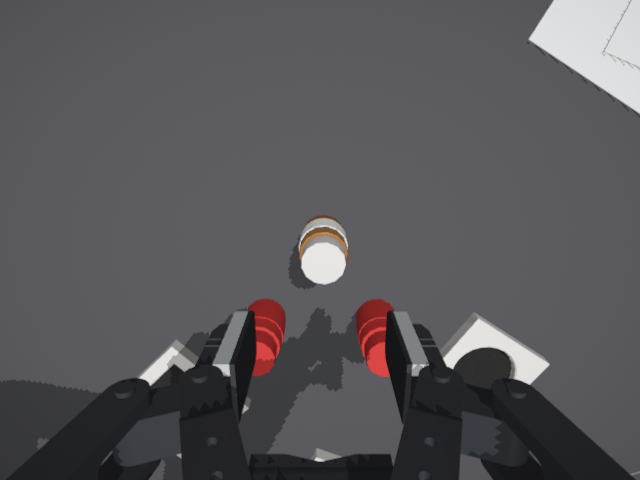

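Wrist picture: amber vial at (323,262) between the fingers, the two reds behind at (262,335) and (380,335). The path down is clear.

```bash
python3 -m crank '[0,0.003,0,0,0,0.002,0.2,0,0,0.045,0,0,0,0.2,0,0,0.047,0,0,0,0.2,0,0,0.05,0,0,0,0.2,0,0,0.05,0,0,0,0.2,0,0,0.034,0,0,0,0.2,0,0,0,0,0,0,0.2,0,0,0,0,0,0,0.2]' | head -2
python3 -m crank '[0,0,0,0,0,0,-1,0,0,0,0,0,0,-1,0,0,0,0,0,0,-1,0,0,0,0,0,0,-1,0,0,0,0,0,0,-1,0,0,0,0,0,0,-1,0,0,0,0,0,0,-1]' 40 | tail -3
python3 -m crank '[0,0,-0.03,0,0,0,-1,0,0,-0.05,0,0,0,-1,0,0,-0.05,0,0,0,-1,0,0,-0.05,0,0,0,-1,0,0,-0.02,0,0,0,-1,0,0,0,0,0,0,-1,0,0,0,0,0,0,-1]' | tail -2
python3 -c "
from h import *
go((635.3,276.5,114,40))"
```

```text
time: 10.15
ee_pos: [473.7, 279.7, 16.7]
ft_force: [-0.1, -1.0, 6.7]
opening: 0.335
gripper_force: 39.7
opening: 0.338
gripper_force: 39.5
t 11.55 p [472.8 280.4 115.6] yaw 39.9 tilt [-0.002 -0.001] open 0.338 F [ 1.  -0.  -0.6] q6 -15.1
  to (635.3, 276.5, 114, 40) turn z -0.001 shift [-0.2149  0.244   0.0032]
```

```bash
python3 -m crank '[-0.0249,0.029,0,0,0,0,-1,-0.04,0.045,0,0,0,0,-1,-0.05,0.055,0,0,0,0,-1,-0.045,0.05,0,0,0,0,-1,-0.035,0.045,0,0,0,0,-1,-0.02,0.02,0,0,0,0,-1,0,0,0,0,0,0,-1,0,0,0,0,0,0,-1]'|head -2
python3 -m crank '[0,0,0.04,0,0,0,-1,0,0,0.05,0,0,0,-1,0,0,0.04,0,0,0,-1,0,0,0.03,0,0,0,-1,0,0,0.02,0,0,0,-1,0,0,0.01,0,0,0,-1,0,0,0,0,0,0,-1,0,0,0,0,0,0,-1]'
python3 -c "
from h import *
go((635.3,276.5,18,40))"
```

```text
time: 12.35
ee_pos: [634.7, 276.0, 114.1]
time: 13.15
ee_pos: [636.4, 276.6, 22.5]
eef_rot: [[-0.641, 0.767, 0.002], [0.767, 0.641, 0.001], [-0.001, 0.002, -1.0]]
ft_force: [-0.9, -0.8, 3.4]
opening: 0.335
gripper_force: 39.7
t 13.15 p [636.4 276.6  22.5] yaw 39.9 tilt [0.002 0.001] open 0.335 F [-0.9 -0.8  3.4] q6 -21.1
  to (635.3, 276.5, 18, 40) turn z -0.001 shift [ 0.0012 -0.0019  0.0091]
```

```bash
python3 -m crank '[0,0,0,0,0,0,0.2,0,0,0,0,0,0,0.2,0,0,0,0,0,0,0.2,0,0,0,0,0,0,0.2,0,0,-0.04,0,0,0,0.2,0,0,-0.06,0,0,0,0.2,0,0,-0.07,0,0,0,0.2,0,0,-0.05,0,0,0,0.2,0,0,0,0,0,0,0.2,0,0,0,0,0,0,0.2]'|head -2
python3 - <<'E'
from h import *
go((621,-75.5,130,20.5))
wr('w4',635,276.5,26,52,68)
E
```

```text
time: 14.15
ee_pos: [636.2, 276.4, 132.2]
t 14.15 p [636.2 276.4 132.2] yaw 39.9 tilt [0.002 0.001] open 0.596 F [-0.3  0.2  0.1] q6 -21.1
  to (621, -75.5, 130, 20.5) turn z 0.215 shift [-0.6486 -0.2751  0.0044]
circle ((634.8987426757812, 278.1409606933594), 13.046195030212402) rect ((635.1426391601562, 278.1723327636719), (25.379505157470703, 25.50560188293457), 43.33002853393555) z 60.711777584188255 slope [ 0.05986858 -0.07311259]
```

View pics/w4.png

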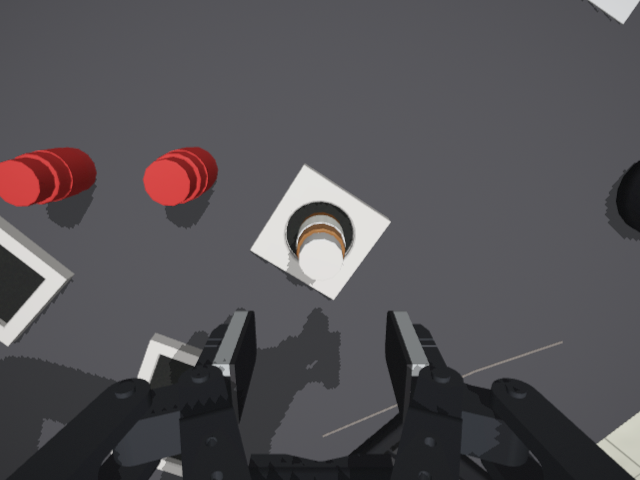

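Vial: cap at (321,258), upright in its pocket, top at 60.7 mm (56.7 + 4), so it is seated. Next the white bottle.

```bash
python3 -m crank '[0,0,0,0,0,0.0717,0.4,0,0,0,0,0,0.0717,0.4,0,0,0,0,0,0.0717,0.4]' | head -2
python3 -m crank '[-0.0649,-0.0275,0,0,0,0,0.4,-0.0649,-0.0275,0,0,0,0,0.4,-0.0649,-0.0275,0,0,0,0,0.4,-0.0649,-0.0275,0,0,0,0,0.4,-0.0649,-0.0275,0,0,0,0,0.4,-0.0649,-0.0275,0,0,0,0,0.4,-0.0649,-0.0275,0,0,0,0,0.4,-0.0649,-0.0275,0,0,0,0,0.4,-0.0649,-0.0275,0,0,0,0,0.4,-0.0649,-0.0275,0,0,0,0,0.4,0,0,0,0,0,0,0.4,0,0,0,0,0,0,0.4]'|head -2
python3 - <<'E'
from h import *
go((621,-75.5,130,20.5),(621,-75.5,14,20.5))
wr('w5',621,-75.5,34,49,58)
E
```

```text
time: 14.5
ee_pos: [634.7, 275.9, 128.3]
time: 15.7
ee_pos: [619.7, -76.2, 129.1]
t 15.7 p [619.7 -76.2 129.1] yaw 20.4 tilt [-0.004  0.002] open 0.702 F [-0.1  0.4  0.5] q6 -32.6
  to (621, -75.5, 130, 20.5) turn z -0.001 shift [ 0.0003  0.0029 -0.0018]
  to (621, -75.5, 14, 20.5) turn z 0.0 shift [0.    0.    0.232]
circle ((620.7007446289062, -75.06462097167969), 26.74947166442871) rect ((620.7396240234375, -75.01602172851562), (40.10396957397461, 40.00312042236328), 21.060531616210938) z 54.56457029491011 slope [ 0.00703349 -0.01848052]
```

View pics/w5.png

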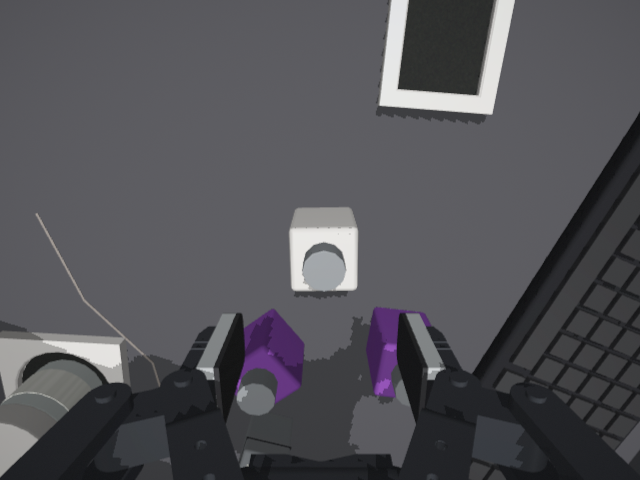

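Wrist picture: white bottle at (323,260), square to the fingers, with the purple ones behind it and clear.

```bash
python3 -m crank '[0,0.002,0,0,0,-0.004,0.4,0,0,0.045,0,0,0,0.4,0,0,0.047,0,0,0,0.4,0,0,0.05,0,0,0,0.4,0,0,0.05,0,0,0,0.4,0,0,0.037,0,0,0,0.4,0,0,0,0,0,0,0.4,0,0,0,0,0,0,0.4]' | head -2
python3 -m crank '[0,0,0,0,0,0,-1,0,0,0,0,0,0,-1,0,0,0,0,0,0,-1,0,0,0,0,0,0,-1,0,0,0,0,0,0,-1,0,0,0,0,0,0,-1,0,0,0,0,0,0,-1]' 40 | tail -3
python3 -m crank '[0,0,-0.03,0,0,0,-1,0,0,-0.05,0,0,0,-1,0,0,-0.05,0,0,0,-1,0,0,-0.05,0,0,0,-1,0,0,-0.02,0,0,0,-1,0,0,0,0,0,0,-1,0,0,0,0,0,0,-1]' | tail -2
python3 -c "
from h import *
go((475,101,114,-5.3))"
```

```text
time: 16.55
ee_pos: [621.8, -74.3, 16.9]
ft_force: [1.4, 1.8, 6.5]
opening: 0.466
gripper_force: 42.2
opening: 0.465
gripper_force: 41.5
t 17.95 p [621.1 -75.4 115.9] yaw 20.9 tilt [-0.002  0.   ] open 0.465 F [-0.8  0.2 -0.6] q6 -33.0
  to (475, 101, 114, -5.3) turn z 0.291 shift [ 0.3242 -0.3236  0.0039]
```

```bash
python3 -m crank '[0,0,0,0,0,0.0728,-1,0,0,0,0,0,0.0728,-1,0,0,0,0,0,0.0728,-1,0,0,0,0,0,0.0726,-1,0.03,-0.03,0,0,0,0,-1,0.05,-0.05,0,0,0,0,-1,0.06,-0.06,0,0,0,0,-1,0.06,-0.06,0,0,0,0,-1,0.06,-0.06,0,0,0,0,-1,0.04,-0.04,0,0,0,0,-1,0.0242,-0.0236,0,0,0,0,-1,0,0,0,0,0,0,-1]'|head -2
python3 -m crank '[0,0,0,0,0,0,-1,0,0,0.04,0,0,0,-1,0,0,0.05,0,0,0,-1,0,0,0.04,0,0,0,-1,0,0,0.03,0,0,0,-1,0,0,0.02,0,0,0,-1,0,0,0.01,0,0,0,-1,0,0,0,0,0,0,-1,0,0,0,0,0,0,-1]'
python3 -c "
from h import *
go((475,101,20,-5.3))"
```

```text
time: 19.15
ee_pos: [473.9, 102.2, 115.6]
time: 20.05
ee_pos: [476.6, 100.2, 23.0]
eef_rot: [[0.093, 0.996, 0.001], [0.996, -0.093, -0.001], [-0.001, 0.001, -1.0]]
ft_force: [-1.4, -1.5, 4.5]
opening: 0.463
gripper_force: 42.2
t 20.05 p [476.6 100.2  23. ] yaw -5.4 tilt [ 0.001 -0.001] open 0.463 F [-1.4 -1.5  4.5] q6 10.6
  to (475, 101, 20, -5.3) turn z -0.001 shift [ 0.0013 -0.0033  0.006 ]
```

```bash
python3 -m crank '[0,0,0,0,0,0,0.4,0,0,0,0,0,0,0.4,0,0,0,0,0,0,0.4,0,0,0,0,0,0,0.4,0,0,-0.04,0,0,0,0.4,0,0,-0.06,0,0,0,0.4,0,0,-0.07,0,0,0,0.4,0,0,-0.05,0,0,0,0.4,0,0,0,0,0,0,0.4,0,0,0,0,0,0,0.4]'|head -2
python3 - <<'E'
from h import *
go((639.5,-275.5,130,4.2))
wr('w6',475,101,34,54,63)
E
```

```text
time: 21.05
ee_pos: [475.8, 101.1, 132.1]
t 21.05 p [475.8 101.1 132.1] yaw -5.3 tilt [0.001 0.   ] open 0.7 F [-0.4  1.1  0.4] q6 10.6
  to (639.5, -275.5, 130, 4.2) turn z -0.106 shift [-0.7751  0.2713  0.0041]
circle ((476.3612365722656, 100.77679443359375), 26.791173934936523) rect ((476.3327941894531, 101.00048828125), (40.17118453979492, 40.03075408935547), 84.7629623413086) z 58.56598248589451 slope [-0.00031555 -0.01398313]
```

View pics/w6.png

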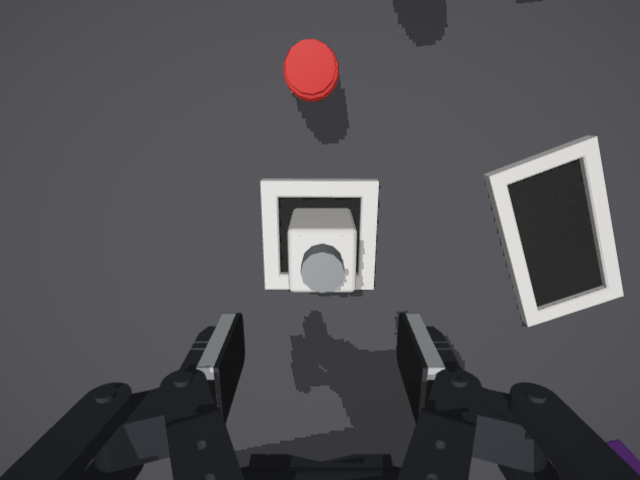

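Bottle: at (323,255), square in its pocket, shoulder at 58.6 mm (54.6 + 4), so it is seated. Next the slide box.

```bash
python3 -m crank '[0,0,0,0,0,-0.053,0.4,0,0,0,0,0,-0.053,0.4]' | head -1
python3 -m crank '[-0.0646,0.0226,0,0,0,0,0.4,-0.0646,0.0226,0,0,0,0,0.4,-0.0646,0.0226,0,0,0,0,0.4,-0.0646,0.0226,0,0,0,0,0.4,-0.0646,0.0226,0,0,0,0,0.4,-0.0646,0.0226,0,0,0,0,0.4,-0.0646,0.0226,0,0,0,0,0.4,-0.0646,0.0226,0,0,0,0,0.4,-0.0646,0.0226,0,0,0,0,0.4,-0.0646,0.0226,0,0,0,0,0.4,-0.0646,0.0226,0,0,0,0,0.4,-0.0646,0.0226,0,0,0,0,0.4]'|head -1
python3 -m crank '[0,0,0,0,0,0,0.4,0,0,0,0,0,0,0.4]'|head -2
python3 - <<'E'
from h import *
go((639.5,-275.5,14,4.2))
wr('w7',639.5,-275.5,52,37,54)
E
```

```text
time: 21.3
time: 22.5
time: 22.7
ee_pos: [638.4, -275.6, 128.7]
t 22.7 p [ 638.4 -275.6  128.7] yaw 4.2 tilt [-0.005  0.003] open 0.701 F [-0.3  0.6 -0.7] q6 -32.2
  to (639.5, -275.5, 14, 4.2) turn z -0.001 shift [-0.      0.0023  0.2293]
circle ((639.2737426757812, -275.55584716796875), 44.44483947753906) rect ((638.091796875, -275.6305236816406), (36.0853157043457, 83.85910034179688), 3.879703998565674) z 45.044360613306054 slope [ 0.00756001 -0.00697757]
```

View pics/w7.png

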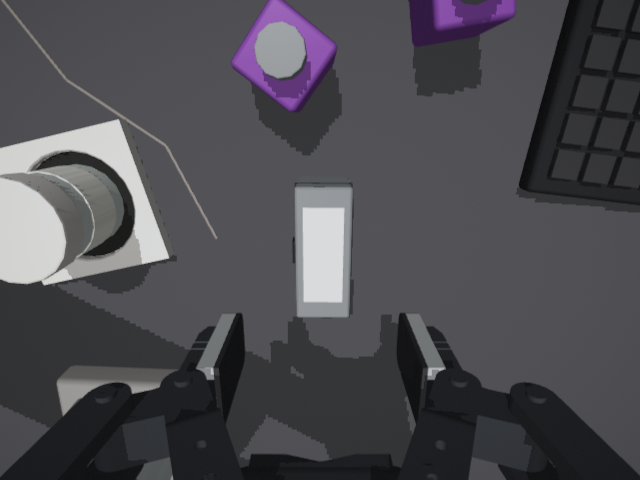

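Wrist picture: slide box at (323,250), centred and parallel to the pads, with the surroundings clear.

```bash
python3 -m crank '[0,0.001,0,0,0,0,0.4,0,0,0.045,0,0,0,0.4,0,0,0.047,0,0,0,0.4,0,0,0.05,0,0,0,0.4,0,0,0.05,0,0,0,0.4,0,0,0.037,0,0,0,0.4,0,0,0,0,0,0,0.4,0,0,0,0,0,0,0.4]' | head -2
python3 -m crank '[0,0,0,0,0,0,-1,0,0,0,0,0,0,-1,0,0,0,0,0,0,-1,0,0,0,0,0,0,-1,0,0,0,0,0,0,-1,0,0,0,0,0,0,-1,0,0,0,0,0,0,-1]' 50 | tail -3
python3 -m crank '[0,0,-0.03,0,0,0,-1,0,0,-0.05,0,0,0,-1,0,0,-0.05,0,0,0,-1,0,0,-0.05,0,0,0,-1,0,0,-0.05,0,0,0,-1,0,0,0,0,0,0,-1,0,0,0,0,0,0,-1]' | tail -2
python3 -c "
from h import *
go((640,84.7,130,16.2))"
```

```text
time: 23.55
ee_pos: [639.9, -274.6, 17.8]
ft_force: [1.2, -0.0, 5.5]
opening: 0.384
gripper_force: 51.9
opening: 0.387
gripper_force: 51.1
t 24.95 p [ 640.  -275.6  132.8] yaw 4.2 tilt [ 0.001 -0.   ] open 0.387 F [ 0.3  0.6 -2.5] q6 -32.2
  to (640, 84.7, 130, 16.2) turn z -0.133 shift [0.692  0.2011 0.0055]
```

```bash
python3 -m crank '[0,0,0,0,0,-0.0667,-1,0,0,0,0,0,-0.0666,-1]' | head -1
python3 -m crank '[0.03,0.009,0,0,0,0,-1,0.06,0.017,0,0,0,0,-1,0.07,0.02,0,0,0,0,-1,0.07,0.02,0,0,0,0,-1,0.07,0.02,0,0,0,0,-1,0.07,0.02,0,0,0,0,-1,0.07,0.02,0,0,0,0,-1,0.07,0.02,0,0,0,0,-1,0.07,0.02,0,0,0,0,-1,0.06,0.018,0,0,0,0,-1,0.035,0.011,0,0,0,0,-1,0.017,0.0061,0,0,0,0,-1]'|head -1
python3 -m crank '[0,0,0,0,0,0,-1,0,0,0,0,0,0,-1]'|head -2
python3 -c "
from h import *
go((640,84.7,130,16.2))"
```

```text
time: 25.15
time: 26.35
time: 26.55
ee_pos: [639.8, 83.7, 132.1]
t 26.55 p [639.8  83.7 132.1] yaw 16.1 tilt [-0.001 -0.001] open 0.391 F [ 0.3 -1.2 -1.4] q6 -13.7
  to (640, 84.7, 130, 16.2) turn z -0.001 shift [0.0019 0.0009 0.0043]
```

Lower by 115 − 5 = 110 mm (0.22), then check.

```bash
python3 -m crank '[0.001,0,0.04,0,0,0,-1,0,0,0.05,0,0,0,-1,0,0,0.05,0,0,0,-1,0,0,0.04,0,0,0,-1,0,0,0.025,0,0,0,-1,0,0,0.015,0,0,0,-1,0,0,0,0,0,0,-1,0,0,0,0,0,0,-1]'
python3 -c "
from h import *
go((640,84.7,20,16.2))"
```

```text
time: 27.35
ee_pos: [640.5, 84.1, 24.0]
eef_rot: [[-0.278, 0.961, 0.002], [0.961, 0.278, -0.001], [-0.001, 0.001, -1.0]]
ft_force: [-1.9, -0.9, 2.5]
opening: 0.388
gripper_force: 51.8
t 27.35 p [640.5  84.1  24. ] yaw 16.1 tilt [ 0.002 -0.001] open 0.388 F [-1.9 -0.9  2.5] q6 -13.7
  to (640, 84.7, 20, 16.2) turn z -0.001 shift [ 0.0014 -0.0006  0.008 ]
```

```bash
python3 -m crank '[0,0,0,0,0,0,0.4,0,0,0,0,0,0,0.4,0,0,0,0,0,0,0.4,0,0,0,0,0,0,0.4,0,0,-0.04,0,0,0,0.4,0,0,-0.06,0,0,0,0.4,0,0,-0.07,0,0,0,0.4,0,0,-0.05,0,0,0,0.4,0,0,0,0,0,0,0.4,0,0,0,0,0,0,0.4]'|head -2
python3 - <<'E'
from h import *
go()
wr('w8',640,84.7,52,41,58)
p,d=r.camera('side');cv2.imwrite('pics/side1.png',p[:,:,::-1])
E
```

```text
time: 28.35
ee_pos: [640.0, 85.4, 133.0]
t 28.35 p [640.   85.4 133. ] yaw 16.2 tilt [0.001 0.   ] open 0.701 F [-1.4 -0.  -0.2] q6 -13.7
circle ((640.4409790039062, 84.83500671386719), 44.40761947631836) rect ((639.2160034179688, 84.66353607177734), (36.058921813964844, 83.6112060546875), 16.183391571044922) z 49.02396868173906 slope [ 0.00973198 -0.00433847]
```

View pics/w8.png

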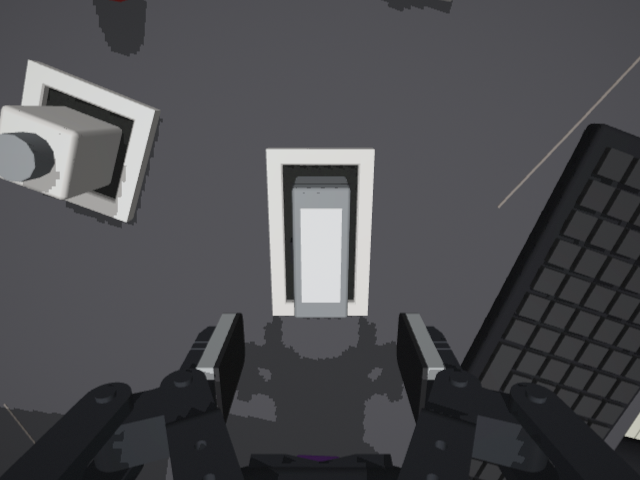

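View pics/side1.png

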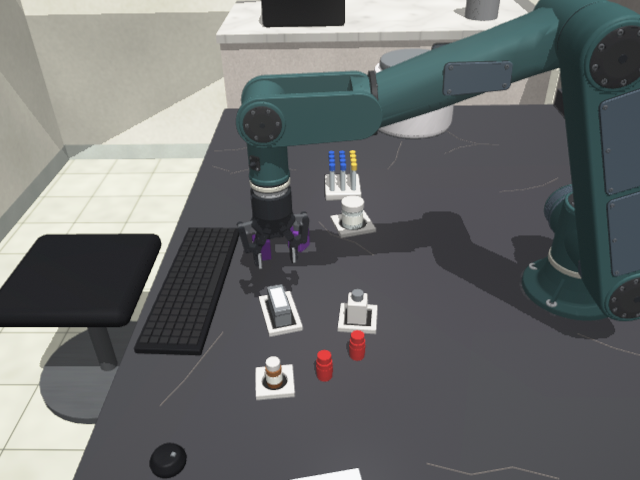

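Side view: jar (352,212), vial (274,372), bottle (357,307) and slide box (280,308) all stand upright in their tiles. The slide box top is at 49.0 mm (45.0 + 4), so it is seated. The rack and look-alikes are where they were.

```bash
python3 -c "
from station import r
print(r.close_job())"
```

```text
the job is handed in; nothing more can be done
None
```

Job handed in at about 28 s: the jar, vial, white bottle and slide box are each seated upright in their matching tiles, with the tube rack and look-alikes left alone.

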